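# Press a rocker-arm bush home with the ratchet arbor press

## Robot

A 6-joint arm with a two-finger parallel gripper is mounted at the origin on a cart in front of the work surface, level with it; the furniture and walls round the work are solid. World frame = base frame: x ahead of the robot, y to its left, z up, the work surface at z = 0. Lengths are in m, angles in rad, forces in N, time in s.
With the tool pointing down it reaches from about 0.325 to 0.775 m from the base axis. Payload 5.5 kg.
Tool frame: the origin (TCP) lies at the very end of the fingers, on their centre line; the grasp point (between the pads) lies env.grip_depth behind it (env.grip_depth is the distance from the TCP to the grasp point, in m); z points along the fingers, y is the line along which they close (so a half turn about z gives the same grasp; the last joint's range is limited). The gripper opens to 85 mm and grips with 20 to 120 N. Pads are 22 mm wide; open, the fingers measure 114 mm over their backs; the gripper's body (76 mm by 85 mm) begins 54 mm behind the grasp point. The pads swing forward as they close: fully open they stand 13 mm farther back than shut.
Start: joints at [-1.288, 0.091, 1.231, -0, 1.82, -0.057], TCP at [0.2, -0.566, 0.231] pointing down, gripper open.
Joint ranges: [-2.87, 2.87], [-0.86, 2.18], [0.17, 2.46], [-1.51, 4.65], [0.06, 2.69], [-2.65, 2.65]. Speed limits (rad/s): [2.57, 2.57, 3.01, 3.14, 3.14, 3.14].

## Interface

Orientations are given as [roll, pitch, yaw] about the fixed x, y, z axes, in that order (R = Rz(yaw) Ry(pitch) Rx(roll)).
In Python, from bench import sensors, viewer, job_done, env gives the robot as it stands.
- The arm moves only by the tool arm_command, never from a script. Its argument "series" is text: rows parted by semicolons, each of 7 numbers parted by spaces: the turn, a rotation vector about the tool's x, y, z in rad, then the shift along the tool's x, y, z in mm, then the opening, from 0 (shut) to 1 (fully open). A call has 1 to 10 rows; each row is the pose to reach, as a shift and turn from the pose commanded when the call began, along the tool's axes at that moment; what a row does not reach only later rows make up. A row lasts 1/8 s, in which the tool goes at most 62.5 mm and 10.7 degrees, less where a joint would pass 70% of its speed; a pose out of reach is approached as far as the arm can. A call with a gripper value outside its range is refused whole. The fingers move at their own pace and stop on an object; the grip force is fixed at half the most. Time passes only in rows, so rows that repeat a pose let the fingers close. It gives the time, the measured TCP pose, the force, the opening and the grip force at its end, in the units of the state.
- sensors.sense(): the state, without advancing time (a new reading comes with each control period).
- viewer.get_image(name): name is "side" or "top"; returns (picture, depth): 420x560x3 uint8, red, green, blue; 420x560 float32, m along the optical axis (not along the pixel's ray), 0 where there is no reading.
- viewer.camera_info(name): a dict with "intrinsics" (3x3 intrinsics, pixels), "position" and "rotation" of the camera in the world. Camera axes: x right, y down, z forward; pixel columns grow to the right and rows downward; lengths in m; the calibration is good to about 2 mm. A picture is of the moment at which its call begins. camera_info takes no time and is no camera call.
- job_done(): hands the job in; it is judged then, once.
The state is a dict: "clock": time; "joint_pos": joint angles; "joint_vel": joint speeds; "joint_torque": joint torques, N m; "ee_pos": TCP position; "tool_rot": TCP orientation; "wrist_force": force on the tool from outside, world axes, zero at the start; "torque": the same for the moment, N m; "opening": finger opening in m; "grasp_force": force on a finger pad.
Only numpy, scipy, OpenCV 4.12 (cv2) and the standard library are available. Lean on these libraries where they do the work, as an engineer would, in place of code of your own. Each camera call takes 0.05 s, during which the arm holds its last target. There are 200 camera calls.

## Task

Press the bronze bush home in the aluminium rocker arm. In its tray pocket the arm can be gripped only by the bush that stands up from its middle, and the press leaves no room for a hand above the bush: so lift the arm out, put it down, take it again another way, lay it flat on the anvil of the green press with the bush centred under the ram, and let go. Then pump the press's lever, down and up, so that the ratchet brings the ram down a tooth a stroke until the bush is flush with the arm; move the ram only by its lever and leave the other tools where they lie.

Things in the scene. Friction and masses are not known exactly. Their poses are not given: they have to be found in the camera images.
- press: Green arbor press, fixed. Origin on the bench under the ram's axis; x from the ram back to the column, y to the press's left (lever side), z up. Base 170 x 100 x 22 mm (x -55 to 115). Column 48 mm wide, x from 56 mm back. The head overhangs the anvil: x -30 to 110, y -24 to 24, z 110 to 202 mm. The space to its right (y < -30 mm) is free for the ends of long work.
- anvil (a point): Centre of the flat top of the press's round steel anvil plate (96 mm across), 45 mm above the bench, on the ram's axis; axes as the press.
- ram: Steel ram of the press, 24 mm thick, vertical. Origin at the centre of the underside of its foot (24 mm round), which starts 88 to 92 mm above the bench. The lever moves it down, 7.3 mm per ratchet tooth; the ratchet keeps it there. It need not be raised again.
- shaft (a point): On the axis of the lever's shaft, in the plane the lever swings in: 26 mm behind the ram's axis, 49 mm to the press's left, 156 mm above the bench. The shaft lies along the press's y.
- ratchet_wheel (a joint): Angle of the 12-tooth ratchet wheel (80 mm across, at the head's left side), rad; grows as the ram goes down, 0.52 a tooth; starts at 0 to 0.28, bush flush at 1.91. A red pawl on the lever drives it on the lever's way down and clicks back over the teeth on its way up; a second red pawl keeps it from turning back.
- lever (a joint): Lever angle, rad: 0 raised (30 degrees above level, pointing to the press's -x), grows as it comes down, 0.75 at the lower stop. Stays where left (4 N at the knob moves it); starts at 0 to 0.35. A full stroke, down and back up, gives one tooth; its first 0.25 rad is idle (so raise it to 0.2 or less); the first stroke may give less. About 8 N at the knob while the bush goes in; goes solid when the bush is home: stop there.
- lever_knob (a point): Centre of the round black knob (36 mm across) on the lever's end, 175 mm from the shaft's axis, in the plane y = 49 mm of the press. 117 to 244 mm above the bench. The lever itself is a 13 mm round bar.
- tray: Black moulded tray, fixed, 236 (x) x 92 (y) x 26 mm, origin at the centre of its underside. Its pocket follows the rocker arm with 1.5 mm to spare all round and is 20 mm deep (floor 6 mm above the bench), so that the arm lies level with or below its top and only the bush stands out.
- rocker: Forged aluminium rocker arm, about 0.3 kg, 200 mm long, lying flat. Origin at the centre of its underside, x along its length, z up. Round eye in the middle, 48 mm across and 20 mm high; two straight arms 28 mm wide and 16 mm high with round ends, x -100 to +100 mm. It balances at the middle.
- bush_top (a point): Centre of the top of the bronze bush, a plain round bush of 28 mm diameter upright in the eye of the rocker arm. At the start it stands 11 to 14 mm above the eye.
- bush (a joint): How far the bush has been pressed in from its starting mark, m: 0 = 14 mm proud of the eye, 0.014 = flush (home, hard stop). Starts at 0 to 0.003. It moves only under about 50 N.
- hammer: Small hammer with wooden handle, 224 mm long, lying on the bench; bystander.
- paste_tin: Flat green and white tin, 78 mm across, 30 mm high; bystander.
- screwdriver: Red and black screwdriver, 205 mm long, lying on the bench; bystander.
- marker: White and black paint marker, 131 mm long, 17 mm high, lying near the front edge of the bench; bystander.

How it is judged:
On the way, in this order (a step that is already met when the one before it is completed fails the run):
1. the rocker arm has been lifted out of its pocket (z of rocker in the frame of tray above 0.035 m), for 0.1 s.
2. it has been put down outside the tray, away from the ram, and let go (horizontal distance between rocker and tray above 0.08 m and horizontal distance between bush_top and ram above 0.02 m and contact force between the fingers and rocker below 0.2 N and linear speed of rocker below 0.03 m/s), for 0.1 s.
3. it lies flat on the anvil, the bush (still proud) within 8 mm of the ram's axis, and the robot has let go of it (z of rocker in the frame of press between 0.043 and 0.048 m and horizontal distance between bush_top and ram below 0.008 m and angle between rocker's own z axis and vertical below 0.05 rad and value of joint bush below 0.006 m and contact force between the fingers and rocker below 0.2 N and linear speed of rocker below 0.02 m/s), for 0.3 s.
4. the ram presses on the bush while the lever is being drawn down (contact force between ram and rocker above 10 N and velocity of joint lever above 0.03 rad/s), for 0.05 s.
At the end, for the whole second after the job is handed in: The bush is flush with the eye of the rocker arm to within 1.5 mm; the arm rests flat on the press's anvil, the bush within 8 mm of the ram's axis (value of joint bush above 0.0125 m and z of rocker in the frame of press between 0.043 and 0.048 m and horizontal distance between bush_top and ram below 0.008 m and angle between rocker's own z axis and vertical below 0.05 rad and linear speed of rocker below 0.01 m/s); the robot touches nothing.
It fails at once if the bush is driven in away from the ram (value of joint bush above 0.006 m and horizontal distance between bush_top and ram above 0.012 m).
It fails at once if the ram is pushed by hand (over 15 N from the fingers) (contact force between the fingers and ram above 15 N).
It fails at once if a bystander (hammer, tin, screwdriver, marker) is moved by more than 30 mm (distance of any of hammer, paste_tin, screwdriver, marker from where it was at the start of the episode above 0.03 m).
It also fails if it takes over 72 s, if anything falls off the work surface, if the arm or the gripper's body presses on something with over 40 N, if the wrist force passes 120 N, or if a joint passes its speed limit or range.

## Working session

There is one attempt and no reset: what is moved stays moved. The work goes in short steps, Python scripts to look and compute and a tool call to move; the robot and the scene stay as the last step left them, time stands still between calls to the robot, and variables do not carry over. Pictures are saved under pics/ and viewed, at most 10 in all, crops included, and the job is handed in when it is done.

Besides the shell and the picture viewer there is one more tool, called after "Emit:" by a JSON object that holds its "fn" and its "kwargs". arm_command: Moves the arm, as the interface text tells. Its arguments: {"type":"object","properties":{"series":{"type":"string"}},"required":["series"]}

```bash
mkdir -p pics; ls
cat > h.py <<'E'
import numpy as np, cv2
from bench import sensors, viewer, job_done, env
from scipy.spatial.transform import Rotation as R
def snap(n,f):
    p,d=viewer.get_image(n); cv2.imwrite('pics/'+f+'.png',p[:,:,::-1]); np.save('pics/'+f+'.npy',d); return p,d
def w(n,d,u,v,r=1):
    i=viewer.camera_info(n);K=np.array(i["intrinsics"])
    z=d[v-r:v+r+1,u-r:u+r+1]; z=np.median(z[z>0])
    return np.array(i["rotation"])@(np.linalg.inv(K)@[u,v,1]*z)+np.array(i["position"])
def cloud(n,d):
    i=viewer.camera_info(n);K=np.array(i["intrinsics"])
    v,u=np.mgrid[:d.shape[0],:d.shape[1]]
    c=np.stack([(u-K[0,2])/K[0,0]*d,(v-K[1,2])/K[1,1]*d,d],-1)
    return c@np.array(i["rotation"]).T+np.array(i["position"])
E
python3 - <<'E'
from h import *
for n in("top","side"):
    snap(n,n+"0"); i=viewer.camera_info(n); print(n,np.round(i["intrinsics"],1).tolist(),np.round(i["position"],3),np.round(i["rotation"],3).tolist())
print(sensors.sense(), env.grip_depth)
E
```

```text
pics
top [[425.0, 0.0, 279.4], [0.0, 425.0, 205.5], [0.0, 0.0, 1.0]] [0.394 0.065 1.182] [-2.997, -0.006, -1.572]
side [[475.5, 0.0, 282.2], [0.0, 475.5, 208.5], [0.0, 0.0, 1.0]] [0.667 1.164 1.02 ] [-2.224, 0.006, 3.028]
{'clock': 0.1, 'joint_pos': array([-1.28770028e+00,  9.18052619e-02,  1.23176457e+00,  1.06960265e-05,
        1.81982428e+00, -5.67045057e-02]), 'joint_vel': array([ 0.00086382, -0.00300953, -0.00326259,  0.00124177,  0.00042756,
       -0.00186184]), 'joint_torque': array([ 4.12027162e-03, -4.60215604e+01, -4.19221008e+01,  7.39024722e-05,
        1.05349530e-02,  5.95846018e-06]), 'ee_pos': array([ 0.19990616, -0.56544418,  0.23025147]), 'tool_rot': array([-3.13979468e+00, -1.12449862e-04,  3.39803078e-01]), 'wrist_force': array([ 0.81026792, -0.32604678,  0.17228869]), 'torque': array([ 0.00845271, -0.01308762,  0.00207731]), 'grasp_force': 0.0, 'opening': 0.0852129500252078} 0.0187
```

View pics/top0.png

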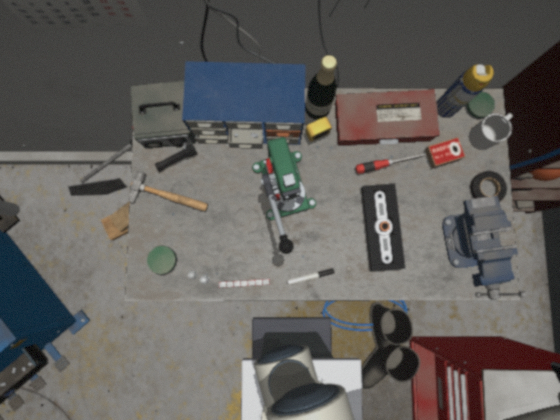

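View pics/side0.png

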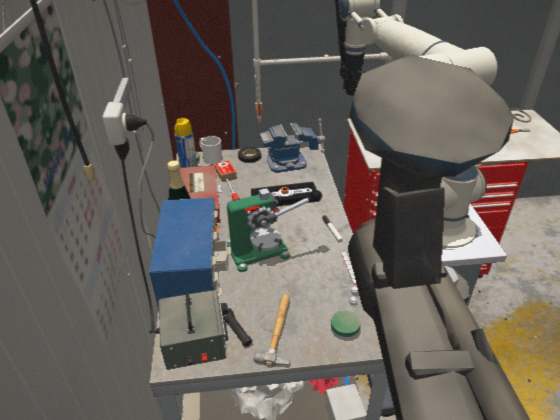

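The top view shows the tray at about (382,227) with the bush at (383,227), the press at (285,185) and the knob at (286,244). In the side view the press is at (255,230), the knob at (318,200) and the tray at (285,193). Next I'll enlarge both.

```bash
sed -i 's/np.array(i\["rotation"\])/R.from_euler("xyz",i["rotation"]).as_matrix()/' h.py
python3 - <<'E'
from h import *
a=cv2.imread('pics/top0.png')[130:280,245:415]; b=cv2.imread('pics/side0.png')[170:280,215:335]
a=cv2.resize(a,None,fx=4,fy=4,interpolation=3); b=cv2.resize(b,None,fx=5,fy=5,interpolation=3)
cv2.imwrite('pics/ta.png',a); cv2.imwrite('pics/sa.png',b)
d=np.load('pics/top0.npy')
for u,v in[(384,227),(381,197),(387,257),(286,244),(366,188),(398,185),(402,267),(371,272),(160,260)]: print(u,v,w('top',d,u,v).round(3))
ds=np.load('pics/side0.npy')
for u,v in[(318,200),(285,193)]: print(u,v,w('side',ds,u,v).round(3))
E
```

```text
384 227 [ 0.501 -0.225  0.039]
381 197 [ 0.586 -0.223  0.023]
387 257 [ 0.421 -0.234  0.023]
286 244 [0.446 0.044 0.215]
366 188 [ 0.611 -0.182  0.026]
398 185 [ 0.625 -0.279 -0.002]
402 267 [ 0.394 -0.273  0.024]
371 272 [ 0.381 -0.194 -0.   ]
160 260 [0.414 0.379 0.029]
318 200 [0.441 0.061 0.193]
285 193 [ 0.506 -0.215  0.029]
```

View pics/ta.png

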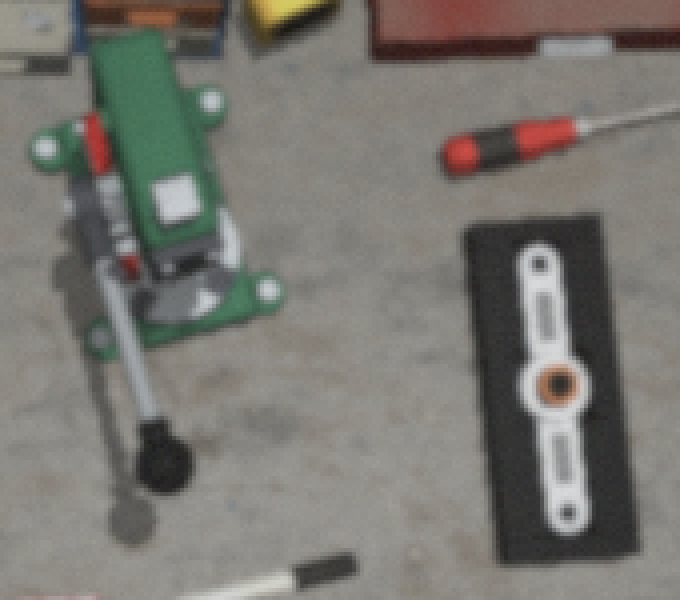

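View pics/sa.png

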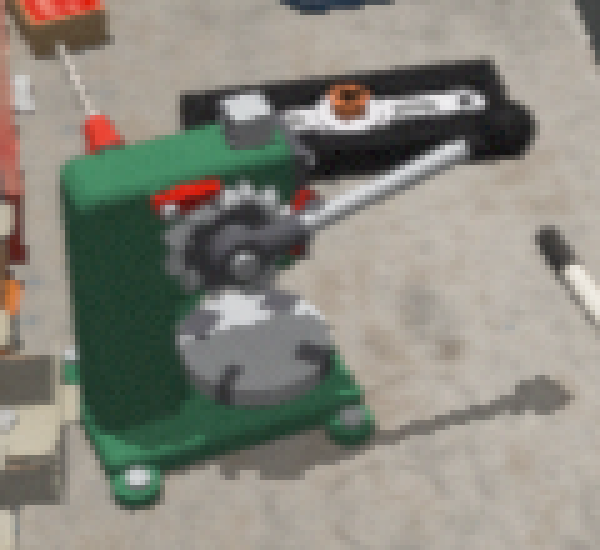

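The crops show these positions:

| Crop | Feature | Pixel |
|---|---|---|
| Top | Bush | (557,384) |
| Top | Rocker end holes | (540,263) and (568,512) |
| Top | Ram top (white) | (176,198) |
| Top | Knob | (165,463) |
| Side | Bush | (350,98) |
| Side | Knob | (517,127) |
| Side | Anvil | (255,345) |

Run:
```python
from h import *
from scipy.optimize import least_squares
d=np.load('pics/top0.npy'); ds=np.load('pics/side0.npy')
def ray(n,u,v):
    i=viewer.camera_info(n);K=np.array(i["intrinsics"]);q=R.from_euler("xyz",i["rotation"]).as_matrix()@np.linalg.inv(K)@[u,v,1]
    return np.array(i["position"]),q/np.linalg.norm(q)
def tri(a,b):
    A=0;B=0
    for n,p in(("top",a),("side",b)):
        o,q=ray(n,*p);M=np.eye(3)-np.outer(q,q);A=A+M;B=B+M@o
    return np.linalg.solve(A,B)
def atz(p,z): o,q=ray("top",*p); return o+q*(z-o[2])/q[2]
T=lambda x,y:(x/4+245-.4,y/4+130-.4); S=lambda x,y:(x/5+215-.4,y/5+170-.4)
print('bush',tri(T(557,384),S(350,97)),atz(T(557,384),.039))
print('knob',tri(T(165,463),S(515,127)))
e=atz(T(540,263),.022);f=atz(T(568,512),.022);print('ends',e,f,np.degrees(np.arctan2(*(e-f)[1::-1])))
print('screwdr', tri(T(462,155),S(105,130)))
C=cloud('top',d);Cs=cloud('side',ds)
m=(C[...,2]>.193)&(C[...,2]<.21);m[:137]=0;m[200:]=0;m[:,:262]=0;m[:,305:]=0
P=C[m];print('head',len(P),np.median(P[:,2]),cv2.minAreaRect(P[:,:2].astype(np.float32)*1000))
print('ramtop',atz(T(176,198),.21),w('top',d,289,179))
Q=Cs[230:256,245:285].reshape(-1,3);Q=Q[(abs(Q[:,2]-.045)<.006)]
print('anvil',len(Q),np.median(Q[:,2]),np.array(cv2.minEnclosingCircle(Q[:,:2].astype(np.float32)*1000)[0]),cv2.minAreaRect(Q[:,:2].astype(np.float32)*1000))
# base screws
for p in[(45,148),(210,102),(267,289),(103,338)]: print(p,atz(T(*p),.026), w('top',d,int(T(*p)[0]+.5),int(T(*p)[1]+.5))[2])
```

```text
bush [ 0.50558667 -0.2243773   0.03935072] [ 0.50528468 -0.22437872  0.039     ]
knob [0.4417081  0.04480137 0.20014864]
ends [ 0.5911044  -0.21994875  0.022     ] [ 0.41976295 -0.23299074  0.022     ] 4.3527853562416485
screwdr [ 0.66986081 -0.16201294  0.06570385]
head 1097 0.20040879446126958 ((630.3992919921875, 57.49925231933594), (140.32041931152344, 67.61201477050781), 16.724416732788086)
ramtop [0.59759272 0.03754315 0.21      ] [0.59519645 0.03697983 0.22256729]
anvil 512 0.044876613763722706 [611.93591309  45.13579941] ((604.3533325195312, 43.774688720703125), (93.69503784179688, 110.12994384765625), 83.72279357910156)
(45, 148) [0.67158909 0.1233688  0.026     ] 0.01735144638499908
(210, 102) [0.7046025  0.00822189 0.026     ] 0.016969794376981095
(267, 289) [ 0.57225782 -0.03010742  0.026     ] 0.01741504079014855
(103, 338) [0.53829159 0.08271138 0.026     ] 0.01767262000420211
```

```bash
cat >> h.py <<'E'
def go(x,y,z,yaw,tilt=None):
    s=sensors.sense();A=R.from_euler('xyz',s['tool_rot']);B=R.from_euler('xyz',[np.pi,0,yaw])
    print(s['clock'],s['ee_pos'].round(4),s['tool_rot'].round(3),round(s['opening'],4),'turn',(A.inv()*B).as_rotvec().round(4),'shift',(A.inv().apply(np.array([x,y,z])-s['ee_pos'])*1000).round(1))
E
python3 -c "
from h import *
go(.5055,-.2243,.13,.076)"
```

```text
0.1 [ 0.1999 -0.5654  0.2303] [-3.14 -0.    0.34] 0.0852 turn [-1.800e-03  1.000e-04  2.638e-01] shift [ 401.8 -219.6  100.7]
```

Emit:
{"fn": "arm_command", "kwargs": {"series": "0 0 0.04 50 -27 0 1;0 0 0.1 110 -60 0 1;0 0 0.16 165 -90 0 1;0 0 0.22 220 -120 10 1;0 0 0.264 275 -150 30 1;0 0 0.264 330 -180 60 1;0 0 0.264 380 -208 85 0.7;-0.002 0 0.264 402 -219.5 101 0.7;-0.002 0 0.264 402 -219.5 101 0.7;-0.002 0 0.264 402 -219.5 101 0.7"}}

```text
clock: 1.35
ee_pos: [0.5056, -0.225, 0.1303]
tool_rot: [3.139, 0.0, 0.076]
wrist_force: [-0.0, 0.1, 0.8]
opening: 0.0599
grasp_force: 0.0
```

```bash
python3 -c "
from h import *
go(.5055,-.2243,.028,.076)"
```

```text
1.35 [ 0.5056 -0.225   0.1303] [3.139 0.    0.076] 0.0599 turn [0.0022 0.0004 0.0001] shift [  0.   -1.  102.3]
```

Emit:
{"fn": "arm_command", "kwargs": {"series": "0 0 0 0 -0.5 40 0.7;0 0 0 0 -0.5 75 0.7;0 0 0 0 -0.5 92 0.7;0 0 0 0 -0.5 100 0.7;0 0 0 0 -0.5 102 0.7;0 0 0 0 -0.5 102 0;0 0 0 0 -0.5 102 0;0 0 0 0 -0.5 102 0;0 0 0 0 -0.5 102 0;0 0 0 0 -0.5 102 0"}}

```text
clock: 2.6
ee_pos: [0.5068, -0.2254, 0.0302]
tool_rot: [3.137, -0.003, 0.076]
wrist_force: [-1.3, -2.1, 6.1]
opening: 0.025
grasp_force: 58.7
```

Emit:
{"fn": "arm_command", "kwargs": {"series": "0 0 0 0 0 -3 0;0 0 0 0 0 -8 0;0 0 0 0 0 -16 0;0 0 0 0 0 -28 0;0 0 0 0 0 -40 0;0 0 0 0 0 -50 0;0 0 0 0 0 -60 0;0 0 0 0 0 -60 0;0 0 0 0 0 -60 0"}}

```text
clock: 3.72
ee_pos: [0.5057, -0.2242, 0.0879]
tool_rot: [3.14, 0.0, 0.076]
wrist_force: [0.2, 0.0, -3.2]
opening: 0.0248
grasp_force: 60.1
```

Run:
```python
from h import *
p,d=snap('side','s1')
cv2.imwrite('pics/s1c.png',cv2.resize(p[130:260,220:380,::-1],None,fx=4.5,fy=4.5,interpolation=3))
go(.48,-.075,.1,1.859)
```

```text
3.775 [ 0.5055 -0.2242  0.0877] [3.14e+00 1.00e-03 7.60e-02] 0.0245 turn [ 5.0000e-04  1.7000e-03 -1.7832e+00] shift [ -14.2 -150.7  -12.5]
```

View pics/s1c.png

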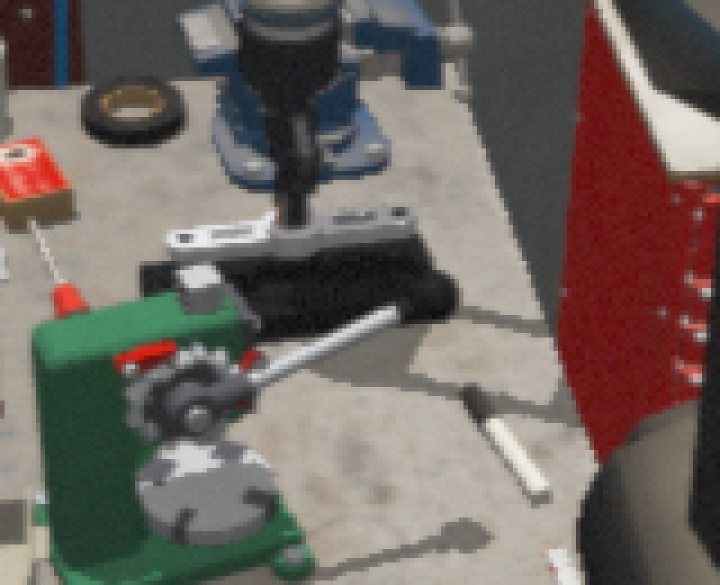

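The rocker hangs level in the fingers above its pocket, at crop (290,235). I'll carry it to the free bench and turn it on the way.

Emit:
{"fn": "arm_command", "kwargs": {"series": "0 0 -0.1 -1 -10 -10 0;0 0 -0.28 -3 -28 -12.5 0;0 0 -0.46 -5 -48 -12.5 0;0 0 -0.64 -7 -68 -12.5 0;0 0 -0.82 -9 -88 -12.5 0;0 0 -1 -11 -108 -12.5 0;0 0 -1.18 -12 -125 -12.5 0;0 0 -1.36 -13 -140 -12.5 0;0 0 -1.54 -14 -148 -12.5 0;0 0 -1.68 -14 -151 -12.5 0"}}

```text
clock: 5.03
ee_pos: [0.48, -0.0742, 0.0999]
tool_rot: [-3.141, 0.001, 1.762]
wrist_force: [0.1, 0.2, -2.4]
opening: 0.0248
grasp_force: 60.1
```

Emit:
{"fn": "arm_command", "kwargs": {"series": "0 0 -0.1 0 0 20 0;0 0 -0.1 0 0 40 0;0 0 -0.1 0 0 55 0;0 0 -0.1 0 0 66 0;0 0 -0.1 0 0 72 0;0 0 -0.1 0 0 74 0;0 0 -0.1 0 0 75 0;0 0 -0.1 0 0 75 0"}}

```text
clock: 6.02
ee_pos: [0.4808, -0.075, 0.026]
tool_rot: [3.141, 0.002, 1.856]
wrist_force: [0.9, -0.4, -3.3]
opening: 0.0248
grasp_force: 60.1
```

Emit:
{"fn": "arm_command", "kwargs": {"series": "0 0 0 0 0 1 0;0 0 0 0 0 2 0;0 0 0 0 0 2.5 0;0 0 0 0 0 2.5 0"}}

```text
clock: 6.52
ee_pos: [0.4807, -0.0751, 0.0241]
tool_rot: [3.141, 0.002, 1.856]
wrist_force: [-3.7, 0.8, 5.3]
opening: 0.0248
grasp_force: 60.9
```

Emit:
{"fn": "arm_command", "kwargs": {"series": "0 0 0 0 0 0 0.7;0 0 0 0 0 0 0.7;0 0 0 0 0 0 0.7;0 0 0 0 0 -5 0.7;0 0 0 0 0 -40 0.7;0 0 0 -60 0 -80 0.7;0 0 0 -110 0 -110 0.7;0 0 0 -160 0 -110 0.7;0 0 0 -200 0 -110 0.7;0 0 0 -200 0 -110 0.7"}}

```text
clock: 7.78
ee_pos: [0.5366, -0.2692, 0.1329]
tool_rot: [-3.141, 0.002, 1.853]
wrist_force: [0.3, 1.3, 0.4]
opening: 0.0599
grasp_force: 0.0
```

Run:
```python
from h import *
p,d=snap('top','t2')
cv2.imwrite('pics/t2c.png',cv2.resize(p[130:280,245:415,::-1],None,fx=4,fy=4,interpolation=3))
s,ds=snap('side','s2')
```

```text
(no output)
```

View pics/t2c.png

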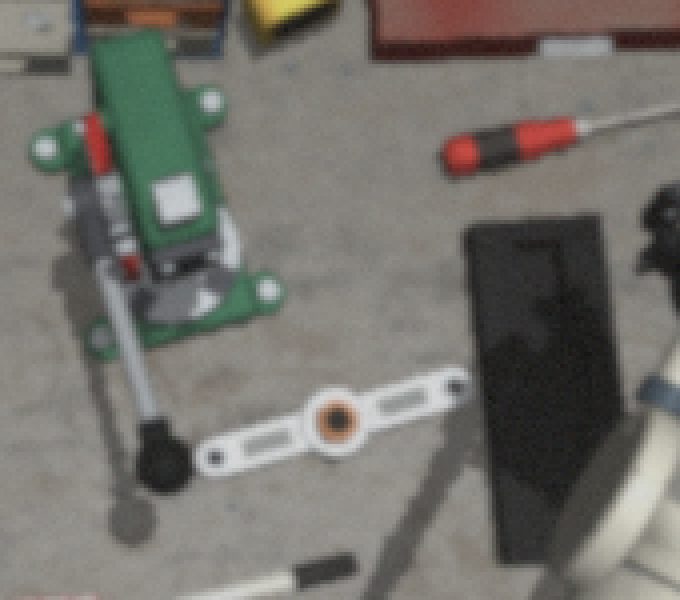

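The rocker lies at an angle on the bench: bush at crop (337,421), end holes at (216,457) and (456,387).

Run:
```python
from h import *
def atz(p,z):
    i=viewer.camera_info("top");K=np.array(i["intrinsics"]);q=R.from_euler("xyz",i["rotation"]).as_matrix()@np.linalg.inv(K)@[p[0],p[1],1]
    o=np.array(i["position"]);return o+q*(z-o[2])/q[2]
T=lambda x,y:(x/4+245-.4,y/4+130-.4)
b=atz(T(337,421),.033);e=atz(T(216,457),.016);f=atz(T(456,387),.016)
print(b,e,f,(e+f)/2); a=np.arctan2(*(e-f)[1::-1]);print('yaw',a)
C=cloud('side',np.load('pics/s2.npy'));m=(C[...,2]>.007)&(C[...,2]<.03)&(C[...,0]>.4)&(C[...,0]<.53)&(C[...,1]<.05)&(C[...,1]>-.17)
P=C[m];print(cv2.minAreaRect(P[:,:2].astype(np.float32)*1000),len(P))
u=np.array([np.cos(a),np.sin(a)]);g=b[:2]-.08*u;print('grip',g); go(g[0],g[1],.06,a)
```

```text
[ 0.48079107 -0.0758617   0.033     ] [0.45746559 0.0053614  0.016     ] [ 0.50547339 -0.16042668  0.016     ] [ 0.48146949 -0.07753264  0.016     ]
yaw 1.8526601095216655
((481.777099609375, -74.2102279663086), (47.83531188964844, 195.1083984375), 9.45797348022461) 314
grip [ 0.50304278 -0.1527048 ]
7.875 [ 0.5365 -0.2666  0.1331] [-3.141e+00  1.000e-03  1.855e+00] 0.0597 turn [-0.0005  0.001   0.0024] shift [ 1.188e+02 -1.000e-01  7.300e+01]
```

Emit:
{"fn": "arm_command", "kwargs": {"series": "0 0 0 50 0 10 0.7;0 0 0 95 0 25 0.7;0 0 0 119 0 50 0.7;0 0 0 119 0 80 0.7;0 0 0 119 0 105 0.7;0 0 0 119 0 120 0.7;0 0 0 119 0 125 0.7;0 0 0 119 0 127 0.7;0 0 0 119 0 127 0;0 0 0 119 0 127 0"}}

```text
clock: 9.12
ee_pos: [0.5039, -0.1531, 0.0075]
tool_rot: [3.14, 0.003, 1.856]
wrist_force: [2.4, -0.9, -0.3]
opening: 0.0261
grasp_force: 60.3
```

Emit:
{"fn": "arm_command", "kwargs": {"series": "0 0 0 0 0 0 0;0 0 0 0 0 0 0;0 0 0 0 0 0 0"}}

```text
clock: 9.5
ee_pos: [0.5039, -0.1531, 0.0073]
tool_rot: [3.14, 0.003, 1.856]
wrist_force: [-0.9, 0.1, 5.3]
opening: 0.0259
grasp_force: 60.6
```

Emit:
{"fn": "arm_command", "kwargs": {"series": "0 0 0 0 0 -3 0;0 0 0 0 0 -8 0;0 0 0 0 0 -16 0;0 0 0 0 0 -26 0;0 0 0 0 0 -38 0;0 0 0 0 0 -48 0;0 0 0 0 0 -54 0;0 0 0 0 0 -54 0;0 0 0 0 0 -54 0"}}

```text
clock: 10.62
ee_pos: [0.5029, -0.1525, 0.0597]
tool_rot: [-3.141, 0.002, 1.856]
wrist_force: [-0.0, -0.5, -2.9]
opening: 0.0261
grasp_force: 59.6
```

Run:
```python
from h import *
p,d=snap('side','s3')
cv2.imwrite('pics/s3c.png',cv2.resize(p[130:260,220:380,::-1],None,fx=4.5,fy=4.5,interpolation=3))
C=cloud('side',d);s=sensors.sense();print(s['ee_pos'],s['tool_rot'])
u=np.array([np.cos(1.854),np.sin(1.854)]);b=s['ee_pos'][:2]+.0808*u;print('bush',b)
q=C[...,:2]-b;L=q@u;Wd=q@[-u[1],u[0]]
for lo in range(-100,100,20):
    m=(L*1000>lo)&(L*1000<lo+20)&(abs(Wd)<.012)&(C[...,2]>.03)&(C[...,2]<.12);z=C[...,2][m]
    if len(z): print(lo,len(z),np.percentile(z,[10,50,90]).round(4))
go(.618,-.041,.06,1.854)
```

```text
[ 0.50287574 -0.15252853  0.05954225] [-3.14062306e+00  1.40105583e-03  1.85577183e+00]
bush [ 0.48029755 -0.07494718]
-100 20 [0.0673 0.0703 0.0952]
-80 35 [0.0667 0.0703 0.0816]
-60 24 [0.0648 0.0678 0.0709]
-40 14 [0.0653 0.0692 0.0706]
-20 7 [0.0822 0.0841 0.0858]
0 30 [0.0669 0.0712 0.0797]
20 29 [0.0644 0.067  0.0696]
40 32 [0.0637 0.0659 0.069 ]
60 28 [0.0633 0.0654 0.0676]
80 48 [0.0515 0.0636 0.0665]
10.675 [ 0.5029 -0.1525  0.0595] [-3.141e+00  1.000e-03  1.856e+00] 0.0261 turn [-0.001   0.0014  0.0018] shift [ 74.7 141.8  -0.7]
```

View pics/s3c.png

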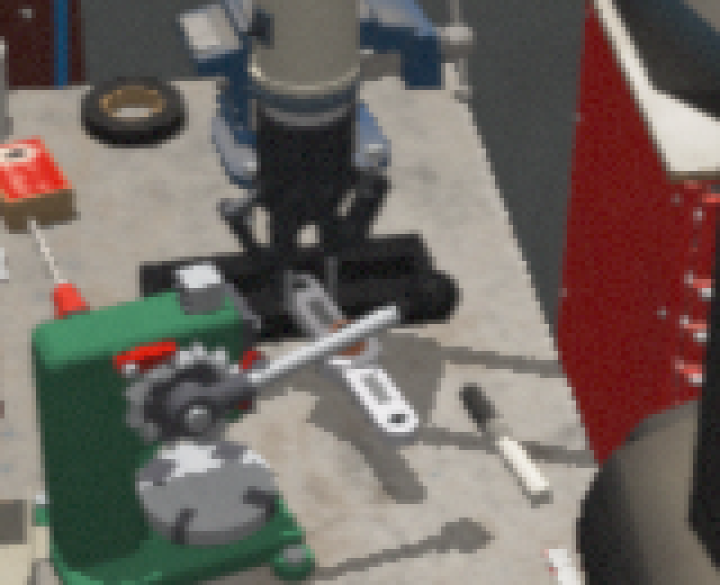

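The rocker hangs by its end, drooping slightly (about 0.025 rad), with the bush top at about z 0.084. That clears both the anvil (0.045) and the ram (at least 0.088).

Emit:
{"fn": "arm_command", "kwargs": {"series": "0 0 0 6 12 2 0;0 0 0 16 30 2 0;0 0 0 27 52 2 0;0 0 0 39 74 2 0;0 0 0 50 95 2 0;0 0 0 59 112 2 0;0 0 0 67 126 2 0;0 0 0 72 136 2 0;0 0 0 75 142 2 0;0 0 0 75 142 2 0"}}

```text
clock: 11.92
ee_pos: [0.6185, -0.0408, 0.0579]
tool_rot: [-3.141, 0.002, 1.856]
wrist_force: [-1.0, -0.2, -3.6]
opening: 0.026
grasp_force: 59.6
```

Run:
```python
from h import *
p,d=snap('side','s4');q,dt=snap('top','t4')
a=cv2.resize(p[180:270,220:340,::-1],None,fx=4,fy=4,interpolation=3);b=cv2.resize(q[140:240,250:370,::-1],None,fx=3,fy=3,interpolation=3)
cv2.imwrite('pics/c4.png',np.hstack([a[:300],b])[:,:800] if 0 else cv2.hconcat([cv2.resize(a,(400,300)),cv2.resize(b,(360,300))]))
go(.618,-.041,.0505,1.854)
```

```text
12.025 [ 0.6182 -0.0412  0.058 ] [-3.141e+00  2.000e-03  1.855e+00] 0.0261 turn [-0.0005  0.0022  0.0014] shift [ 0.2 -0.1  7.5]
```

View pics/c4.png

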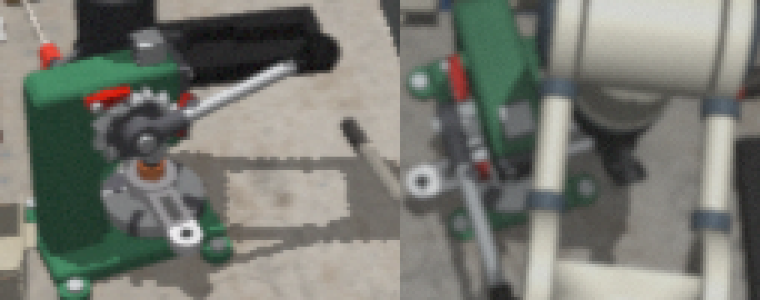

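The bush sits under the ram, at left crop (152,168), and the rocker's far end overhangs the anvil. I'll lower it gently.

Emit:
{"fn": "arm_command", "kwargs": {"series": "0 0 0 0 0 1.5 0;0 0 0 0 0 3 0;0 0 0 0 0 4.5 0;0 0 0 0 0 5.5 0;0 0 0 0 0 5.5 0;0 0 0 0 0 5.5 0"}}

```text
clock: 12.78
ee_pos: [0.6185, -0.0408, 0.0527]
tool_rot: [3.141, 0.002, 1.856]
wrist_force: [-0.3, -2.5, -1.3]
opening: 0.0257
grasp_force: 59.9
```

Emit:
{"fn": "arm_command", "kwargs": {"series": "0 0 0 0 0 1 0;0 0 0 0 0 1 0;0 0 0 0 0 1 0.3;0 0 0 0 0 1 0.5;0 0 0 0 0 1 0.7;0 0 0 0 0 1 0.7;0 0 0 0 0 -3 0.7;0 0 0 0 0 -20 0.7;0 0 0 -10 0 -60 0.7;0 0 0 -50 0 -110 0.7"}}

```text
clock: 14.02
ee_pos: [0.6319, -0.0863, 0.1632]
tool_rot: [-3.141, 0.001, 1.859]
wrist_force: [1.6, -0.5, 1.2]
opening: 0.0595
grasp_force: 0.0
```

Emit:
{"fn": "arm_command", "kwargs": {"series": "0 0 0 -50 20 -40 0;0 0 0 -100 40 -80 0;0 0 0 -130 40 -110 0;0 0 0 -130 40 -110 0"}}

```text
clock: 14.52
ee_pos: [0.708, -0.204, 0.2759]
tool_rot: [3.136, 0.006, 1.852]
wrist_force: [0.3, -0.6, -0.3]
opening: -0.0001
grasp_force: 0.0
```

Run:
```python
from h import *
p,d=snap('side','s5');q,dt=snap('top','t5')
a=p[180:270,220:340,::-1];b=q[140:270,240:370,::-1]
cv2.imwrite('pics/c5.png',cv2.hconcat([cv2.resize(a,(420,315),interpolation=3),cv2.resize(b,(315,315),interpolation=3)]))
C=np.vstack([cloud('side',d).reshape(-1,3),cloud('top',dt).reshape(-1,3)])
o=np.array([.595,.037]);t=np.radians(16.5);q=C[:,:2]-o;X=q@[np.cos(t),np.sin(t)];Y=q@[-np.sin(t),np.cos(t)]
m=(abs(X)<.02)&(abs(Y)<.105)
for lo in range(-100,100,20):
    k=m&(Y*1000>lo)&(Y*1000<lo+20)&(C[:,2]>.03)&(C[:,2]<.085)
    if k.sum(): print(lo,k.sum(),np.percentile(C[k,2],[10,50,90]).round(4))
print(sensors.sense()['joint_pos'],sensors.sense()['ee_pos'],sensors.sense()['tool_rot'])
```

```text
-100 71 [0.057  0.0604 0.0627]
-80 81 [0.0575 0.0597 0.0625]
-60 85 [0.0555 0.0596 0.0624]
-40 40 [0.0426 0.0551 0.0622]
-20 27 [0.0622 0.0709 0.0786]
0 98 [0.0481 0.065  0.0771]
20 83 [0.0446 0.059  0.0629]
40 78 [0.0433 0.0602 0.0633]
60 129 [0.0557 0.0597 0.0625]
80 123 [0.051  0.0599 0.0634]
[-3.22422343e-01  5.10564751e-01  6.56198602e-01 -1.34461052e-03
  1.97318435e+00 -6.07639314e-01] [ 0.70706799 -0.20081447  0.27204763] [3.14094775e+00 1.95438041e-03 1.85548508e+00]
```

View pics/c5.png

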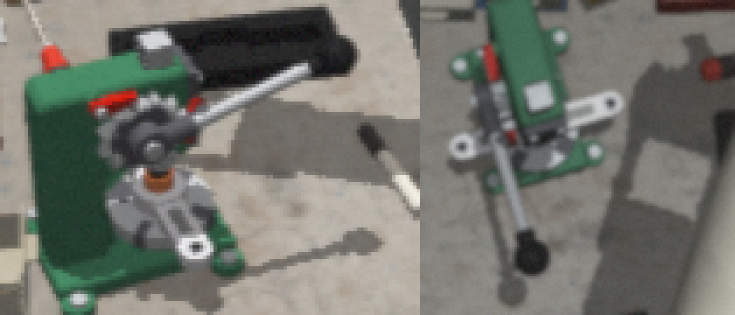

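The rocker lies flat on the anvil (its arms' tops read z 0.060 throughout) with the bush under the ram. Next I'll check the centring and go above the knob.

Run:
```python
from h import *
def atz(p,z):
    i=viewer.camera_info("top");K=np.array(i["intrinsics"]);q=R.from_euler("xyz",i["rotation"]).as_matrix()@np.linalg.inv(K)@[p[0],p[1],1]
    o=np.array(i["position"]);return o+q*(z-o[2])/q[2]
T=lambda x,y:((x-420)/2.423+240-.3,y/2.423+140-.3)
e=atz(T(461,147),.061);f=atz(T(608,103),.061);print(e,f,(e+f)/2)
print('ramtop',atz(T(539,95),.222))
th=.5236-np.arange(0,.76,.05)
for L,t in zip(np.arange(0,.76,.05),th): print(round(L,2),(26-175*np.cos(t)).round(1),(156+175*np.sin(t)).round(1))
go(.4425,.044,.29,.288)
```

```text
[0.57086502 0.1189075  0.061     ] [ 0.62029198 -0.04382729  0.061     ] [0.5955785 0.0375401 0.061    ]
ramtop [0.59553236 0.03739389 0.222     ]
0.0 -125.6 243.5
0.05 -129.7 235.8
0.1 -133.5 227.9
0.15 -136.9 219.9
0.2 -139.9 211.6
0.25 -142.5 203.3
0.3 -144.6 194.8
0.35 -146.4 186.2
0.4 -147.7 177.6
0.45 -148.5 168.9
0.5 -149.0 160.1
0.55 -148.9 151.4
0.6 -148.5 142.6
0.65 -147.6 133.9
0.7 -146.3 125.3
0.75 -144.5 116.7
14.625 [ 0.7071 -0.2008  0.272 ] [3.141e+00 2.000e-03 1.855e+00] -0.0001 turn [2.0000e-03 1.0000e-03 1.5675e+00] shift [ 309.2 -185.1  -18.7]
```

Bush and ram agree to within 1 mm.

Emit:
{"fn": "arm_command", "kwargs": {"series": "0 0 0.15 30 -18 -19 0.5;0 0 0.32 66 -40 -19 1;0 0 0.5 105 -63 -19 1;0 0 0.68 145 -87 -19 1;0 0 0.86 185 -111 -19 1;0 0 1.04 225 -135 -19 1;0 0 1.22 265 -159 -19 1;0 0 1.4 295 -176 -19 1;0 0 1.567 309 -185 -19 1;0 0 1.567 309 -185 -19 1"}}

```text
clock: 15.88
ee_pos: [0.4409, 0.0451, 0.2894]
tool_rot: [3.14, 0.0, 0.294]
wrist_force: [-0.1, 0.9, -0.7]
opening: 0.0853
grasp_force: 0.0
```

```bash
python3 -c "
from h import *
go(.4425,.044,.182,.288)"
```

```text
15.875 [0.4409 0.0451 0.2894] [3.14  0.    0.294] 0.0853 turn [0.0017 0.0002 0.0056] shift [  1.2   1.3 107.4]
```

Emit:
{"fn": "arm_command", "kwargs": {"series": "0 0 0.005 1 1 40 1;0 0 0.005 1 1 75 1;0 0 0.005 1 1 98 1;0 0 0.005 1 1 107 1;0 0 0.005 1 1 107 1;0 0 0.005 1 1 107 0.3;0 0 0.005 1 1 107 0;0 0 0.005 1 1 107 0;0 0 0.005 1 1 107 0;0 0 0.005 1 1 107 0"}}

```text
clock: 17.12
ee_pos: [0.4436, 0.0442, 0.1837]
tool_rot: [-3.141, -0.0, 0.286]
wrist_force: [-2.5, 4.7, 2.1]
opening: 0.0333
grasp_force: 59.3
```

Emit:
{"fn": "arm_command", "kwargs": {"series": "0 0 0 1 0 -4 0;0 0 0 3.5 0 -11.5 0;0 0 0 6.5 0 -20 0;0 0 0 9.5 0 -27 0;0 0 0 12.5 0 -33 0;0 0 0 12.5 0 -33 0;0 0 0 12.5 0 -33 0"}}

```text
clock: 18.0
ee_pos: [0.4559, 0.0477, 0.2159]
tool_rot: [-3.141, 0.0, 0.285]
wrist_force: [9.2, 10.8, -2.1]
opening: 0.033
grasp_force: 62.6
```

Emit:
{"fn": "arm_command", "kwargs": {"series": "0 0 0 -5 0 12.5 0;0 0 0 -10 0 29.5 0;0 0 0 -14 0 46.5 0;0 0 0 -16 0 64 0;0 0 0 -16.5 0 73 0;0 0 0 -16.5 0 81.5 0;0 0 0 -16 0 90 0;0 0 0 -15 0 99 0;0 0 0 -14 0 107 0;0 0 0 -12.5 0 113 0"}}

```text
clock: 19.25
ee_pos: [0.4426, 0.0438, 0.1033]
tool_rot: [-3.14, 0.003, 0.285]
wrist_force: [-8.4, 5.2, 2.7]
opening: 0.0329
grasp_force: 65.4
```

Run:
```python
from h import *
p,d=snap('side','s6')
C=cloud('side',d);s=sensors.sense();print(s['ee_pos'],s['wrist_force'],s['grasp_force'])
def ramtop(d):
    C=cloud('side',d).reshape(-1,3);k=(np.hypot(C[:,0]-.595,C[:,1]-.037)<.012)&(C[:,2]>.19)&(C[:,2]<.25);return k.sum(),np.percentile(C[k,2],[50,75,90])
print(ramtop(np.load('pics/s5.npy')),ramtop(d))
```

```text
[0.44241193 0.04380935 0.10313045] [-7.07652442  5.35088666 -1.07176073] 65.34369707107544
(np.int64(46), array([0.22184051, 0.22409411, 0.22428809])) (np.int64(38), array([0.21442429, 0.21503865, 0.21602842]))
```

One stroke lowered the ram by about a tooth. Back up:

Emit:
{"fn": "arm_command", "kwargs": {"series": "0 0 0 -2 0 -10 0;0 0 0 -3.5 0 -24 0;0 0 0 -4 0 -40 0;0 0 0 -3 0 -56 0;0 0 0 -1 0 -72 0;0 0 0 2.5 0 -87 0;0 0 0 7 0 -101 0;0 0 0 12 0 -113 0;0 0 0 13 0 -116 0;0 0 0 13 0 -116 0"}}

```text
clock: 20.55
ee_pos: [0.4567, 0.0479, 0.2179]
tool_rot: [-3.141, 0.0, 0.285]
wrist_force: [3.7, 6.9, -6.8]
opening: 0.0329
grasp_force: 60.8
```

Emit:
{"fn": "arm_command", "kwargs": {"series": "0 0 0 -5 0 12.5 0;0 0 0 -10 0 29.5 0;0 0 0 -14 0 46.5 0;0 0 0 -16 0 64 0;0 0 0 -16.5 0 73 0;0 0 0 -16.5 0 81.5 0;0 0 0 -16 0 90 0;0 0 0 -15 0 99 0;0 0 0 -14 0 107 0;0 0 0 -12.5 0 115 0"}}

```text
clock: 21.8
ee_pos: [0.4402, 0.0431, 0.1044]
tool_rot: [-3.14, 0.01, 0.284]
wrist_force: [-42.9, -1.0, 53.6]
opening: 0.0327
grasp_force: 69.0
```

```bash
cat >> h.py <<'E'
def ramtop(d):
    C=cloud('side',d).reshape(-1,3);k=(np.hypot(C[:,0]-.595,C[:,1]-.037)<.012)&(C[:,2]>.17)&(C[:,2]<.25);return k.sum(),np.percentile(C[k,2],[50,75,90])
E
python3 - <<'E'
from h import *
p,d=snap('side','s7');s=sensors.sense();print(s['ee_pos'],s['wrist_force'],s['grasp_force'],ramtop(d))
E
```

```text
[0.43984989 0.04304443 0.1047957 ] [-23.56095673   0.03250061  12.43096285] 65.05360007286072 (np.int64(34), array([0.2069678 , 0.20798126, 0.20850636]))
```

Emit:
{"fn": "arm_command", "kwargs": {"series": "0 0 0 -2 0 -10 0;0 0 0 -3.5 0 -24 0;0 0 0 -4 0 -40 0;0 0 0 -3 0 -56 0;0 0 0 -1 0 -72 0;0 0 0 2.5 0 -87 0;0 0 0 7 0 -101 0;0 0 0 12 0 -113 0;0 0 0 12.5 0 -115 0;0 0 0 12.5 0 -115 0"}}

```text
clock: 23.1
ee_pos: [0.4577, 0.0483, 0.2179]
tool_rot: [-3.141, -0.002, 0.287]
wrist_force: [9.0, 7.8, -8.5]
opening: 0.0326
grasp_force: 62.4
```

Emit:
{"fn": "arm_command", "kwargs": {"series": "0 0 0 -5 0 12.5 0;0 0 0 -10 0 29.5 0;0 0 0 -14 0 46.5 0;0 0 0 -16 0 64 0;0 0 0 -16.5 0 73 0;0 0 0 -16.5 0 81.5 0;0 0 0 -16 0 90 0;0 0 0 -15 0 99 0;0 0 0 -14 0 107 0;0 0 0 -13 0 112 0"}}

```text
clock: 24.35
ee_pos: [0.4389, 0.0428, 0.1057]
tool_rot: [-3.14, 0.013, 0.283]
wrist_force: [-29.6, 0.0, 34.0]
opening: 0.0329
grasp_force: 69.5
```

Run:
```python
from h import *
p,d=snap('side','s8');s=sensors.sense();print(s['ee_pos'],s['wrist_force'],s['grasp_force'],ramtop(d))
```

```text
[0.43889251 0.0427715  0.10590405] [-21.86964028   1.11609456   3.27500315] 66.45841240882874 (np.int64(30), array([0.20179773, 0.20336387, 0.20430629]))
```

Emit:
{"fn": "arm_command", "kwargs": {"series": "0 0 0 -3 0 -8 0;0 0 0 -4.5 0 -22 0;0 0 0 -5 0 -38 0;0 0 0 -4 0 -54 0;0 0 0 -2 0 -70 0;0 0 0 2 0 -85 0;0 0 0 7 0 -99 0;0 0 0 12 0 -110 0;0 0 0 12.5 0 -112 0;0 0 0 12.5 0 -112 0"}}

```text
clock: 25.65
ee_pos: [0.4598, 0.0489, 0.2173]
tool_rot: [-3.141, -0.009, 0.288]
wrist_force: [21.7, 12.1, -14.7]
opening: 0.0327
grasp_force: 61.6
```

Emit:
{"fn": "arm_command", "kwargs": {"series": "0 0 0 -5 0 12.5 0;0 0 0 -10 0 28 0;0 0 0 -13 0 40 0;0 0 0 -14 0 46.5 0;0 0 0 -15 0 52 0;0 0 0 -15 0 52 0"}}

```text
clock: 26.4
ee_pos: [0.445, 0.0445, 0.176]
tool_rot: [3.141, -0.017, 0.284]
wrist_force: [-2.5, 10.2, 28.7]
opening: 0.0325
grasp_force: 70.0
```

Emit:
{"fn": "arm_command", "kwargs": {"series": "0 0 0 0 0 1 0;0 0 0 0 0 2 0;0 0 0 0 0 2 0"}}

```text
clock: 26.78
ee_pos: [0.4449, 0.0445, 0.1753]
tool_rot: [3.14, -0.018, 0.284]
wrist_force: [-4.1, 9.8, 34.0]
opening: 0.0328
grasp_force: 70.3
```

Run:
```python
from h import *
p,d=snap('side','s9');s=sensors.sense();print(s['ee_pos'],s['wrist_force'],s['torque'],ramtop(d))
cv2.imwrite('pics/c9.png',cv2.resize(p[185:265,230:330,::-1],None,fx=7,fy=7,interpolation=3))
for f in('s5','s8','s9'):
    D=np.load(f'pics/{f}.npy');C=cloud('side',D)
    # ram top center pixel column scan / bush visible heights
    k=(np.hypot(C[...,0]-.595,C[...,1]-.037)<.026)&(C[...,2]>.05)&(C[...,2]<.1)
    print(f,np.histogram(C[...,2][k],bins=np.arange(.05,.1,.004))[0])
```

```text
[0.44486056 0.04446291 0.17525615] [-4.2105826  10.79190118 35.03982563] [ 2.25395268  0.74384455 -1.1268985 ] (np.int64(32), array([0.20158307, 0.20225946, 0.2037014 ]))
s5 [ 5  6 29 50 20  8 19 12  1  0  6  4]
s8 [ 6  7 22 55 13  6  3  9 12  6  8  9]
s9 [ 4  7 19 51 20  8  9  6  8 12  8  5]
```

View pics/c9.png

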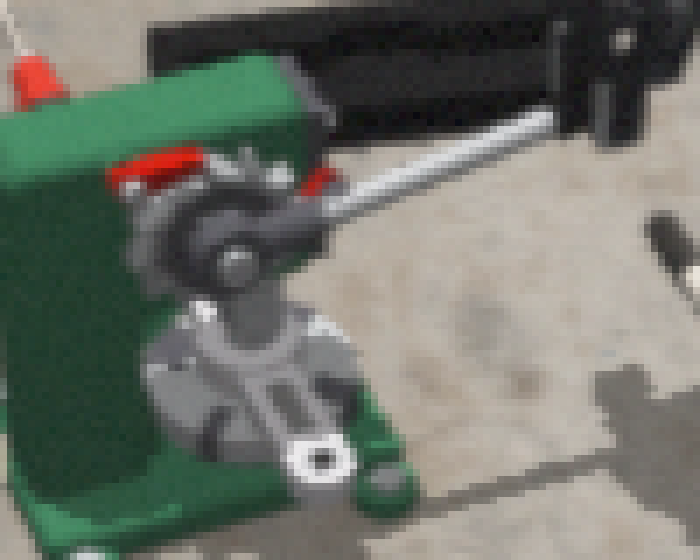

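The ram foot now meets the eye and no bronze shows, at crop (255,325). I'll check the remaining bronze numerically.

Run:
```python
import cv2,numpy as np
for f in('s5','s6','s7','s8','s9'):
    h=cv2.cvtColor(cv2.imread(f'pics/{f}.png')[222:245,252:280],cv2.COLOR_BGR2HSV)
    k=(h[...,0]>3)&(h[...,0]<18)&(h[...,1]>90)&(h[...,2]>40)
    v,u=np.nonzero(k);print(f,k.sum(),(v.min()+222,v.max()+222) if len(v) else '')
```

```text
s5 40 (np.int64(228), np.int64(234))
s6 27 (np.int64(230), np.int64(234))
s7 15 (np.int64(231), np.int64(234))
s8 0 
s9 0
```

Emit:
{"fn": "arm_command", "kwargs": {"series": "0 0 0 0 0 -6 0;0 0 0 0 0 -9 0.5;0 0 0 0 0 -9 1;0 0 0 0 0 -9 1;0 0 0 0 0 -9 1;0 0 0 0 0 -20 1;0 0 0 0 0 -60 1;0 0 0 -20 0 -100 1;0 0 0 -30 0 -120 1;0 0 0 -30 0 -120 1"}}

```text
clock: 28.08
ee_pos: [0.413, 0.0338, 0.2877]
tool_rot: [3.138, -0.005, 0.283]
wrist_force: [0.1, -0.1, 0.2]
opening: 0.0852
grasp_force: 0.0
```

Run:
```python
from h import *
p,d=snap('side','s10');q,dt=snap('top','t10');print(ramtop(d))
C=cloud('top',dt);
def prof(C):
    k=(np.hypot(C[...,0]-.595,C[...,1]-.037)<.010)&(C[...,2]>.17)&(C[...,2]<.25);return k.sum(),np.median(C[...,2][k])
print(prof(cloud('top',np.load('pics/t5.npy'))),prof(C))
C=np.vstack([cloud('side',d).reshape(-1,3)]);o=np.array([.595,.037]);t=np.radians(16.5);Q=C[:,:2]-o;X=Q@[np.cos(t),np.sin(t)];Y=Q@[-np.sin(t),np.cos(t)]
for lo in range(-100,100,40):
    k=(abs(X)<.015)&(Y*1000>lo)&(Y*1000<lo+40)&(C[:,2]>.05)&(C[:,2]<.075); print(lo,k.sum(),np.median(C[k,2]))
s=sensors.sense();print(s['ee_pos'],s['wrist_force'])
```

```text
(np.int64(29), array([0.20183351, 0.20271067, 0.20364669]))
(np.int64(60), np.float64(0.22267037829582698)) (np.int64(54), np.float64(0.20183183854056674))
-100 0 nan
-60 5 0.063686263536887
-20 52 0.06467181208908085
20 83 0.060751498728569886
60 88 0.060631354972797535
[0.41284519 0.03390749 0.28449747] [ 0.11391441 -1.03512008 -0.45141698]
  return _methods._mean(a, axis=axis, dtype=dtype,
  ret = ret.dtype.type(ret / rcount)
```

```bash
python3 -c "
from bench import job_done
print(job_done())"
```

```text
the job is handed in; nothing more can be done
None
```

I pressed the bush in on the anvil and handed the job in at about 28 s of the 72 s allowed. The lever went solid on the fourth stroke (about 35 N on the tool) with no bronze showing above the eye, but flushness was judged from that and not measured directly, and `job_done()` returned no verdict.

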